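# Refill the jam tin dispenser tube on the bakery counter

## Task

Refill the upright dispenser tube on the bakery counter: drop both red-lidded jam tins in through its open top, one after the other, so that they stand inside it one on top of the other, lids up. Leave the yellow-lidded honey tin where it stands.

Things in the scene. Friction and masses are not known exactly. Their poses are not given: they have to be found in the camera images.
- jam_a: First jam tin: a short straight round aluminium tin with a white paper band and a red lid, 44 mm across and 45 mm tall, 40 to 85 g, standing upright on the counter. Origin at the centre of its underside, z axis up through the lid..
- jam_b: Second jam tin, the same as the first; either may go in first: a short straight round aluminium tin with a white paper band and a red lid, 44 mm across and 45 mm tall, 40 to 85 g, standing upright on the counter. Origin at the centre of its underside, z axis up through the lid..
- honey: Honey tin, a bystander to be left alone: a short straight round aluminium tin with a white paper band and a yellow lid, 44 mm across and 45 mm tall, 40 to 85 g, standing upright on the counter. Origin at the centre of its underside, z axis up through the lid..
- magazine: Fixed dispenser: an upright aluminium tube, bore 62 mm, outside 70 mm, on a round wooden foot, 116 mm across, 15 mm thick (its top is the tube's floor). Above 105 mm a blue lip flares to 78 mm inside, 88 mm outside at the top, 119 mm up. A 23 mm window runs up its +x side. Starts empty; a tin let go upright just inside the lip slides down. Origin on the axis at counter height, z up.

How it is judged (in metres and radians):
At the end, for the whole second after the job is handed in: Both red-lidded tins stand at rest inside the tube, upright within 11 degrees, lids up: one on the tube's floor (underside 8 to 24 mm above the counter), the other on top of it (underside 50 to 72 mm above the counter), each within 15 mm of the tube's axis, in either order (((z of jam_a in the frame of magazine between 0.008 and 0.024 m and z of jam_b in the frame of magazine between 0.05 and 0.072 m) or (z of jam_b in the frame of magazine between 0.008 and 0.024 m and z of jam_a in the frame of magazine between 0.05 and 0.072 m)) and horizontal distance between each of jam_a, jam_b and magazine below 0.015 m and angle between each of jam_a, jam_b's own z axis and vertical below 0.2 rad and linear speed of each of jam_a, jam_b below 0.02 m/s); the robot touches nothing.
It fails at once if the yellow-lidded honey tin is moved by more than 30 mm (distance of honey from where it was at the start of the episode above 0.03 m).
It also fails if it takes over 56 s, if anything falls off the work surface, if the arm or the gripper's body presses on something with over 40 N, if the wrist force passes 120 N, or if a joint passes its speed limit or range.

## Robot

A 6-joint arm with a two-finger parallel gripper is mounted at the origin on the work surface. World frame = base frame: x ahead of the robot, y to its left, z up, the work surface at z = 0. Lengths are in mm, angles in rad, forces in N, time in s.
With the tool pointing down it reaches from about 300 to 775 mm from the base axis. Payload 14.6 kg.
Tool frame: the origin (TCP) lies midway between the tips of the shut fingers; the grasp point (between the pads) lies behind it (manip.grip_depth is the z of the grasp point in the tool frame, in mm); z points along the fingers, y is the line along which they close (so a half turn about z gives the same grasp; the last joint's range is limited). The gripper opens to 94 mm and grips with 3 to 60 N. Pads are 16 mm wide; open, the fingers measure 119 mm over their backs; the gripper's body (75 mm by 177 mm) begins 78 mm behind the grasp point.
Start: joints at [1.232, 0.3, 1.521, -0, 1.321, -0.067], TCP at [147.654, 529.8, 205.446] pointing down, gripper open.
Joint ranges: [-3.03, 3.03], [-0.79, 2.21], [0.23, 2.52], [-1.04, 4.18], [0, 3.07], [-2.55, 2.55]. Speed limits (rad/s): [2.22, 2.22, 2.57, 3.14, 3.14, 3.14].

## Interface

Orientations are given as [roll, pitch, yaw] about the fixed x, y, z axes, in that order (R = Rz(yaw) Ry(pitch) Rx(roll)).
In Python, from cell import manip gives the robot as it stands.
- The arm moves only by the tool jog_arm, called after "Emit:" in YAML: its name, and indented under it one key for each argument. Schema: {"type":"object","properties":{"moves":{"type":"object","properties":{"x":{"type":"array","items":{"type":"number"},"minItems":1,"maxItems":5},"y":{"type":"array","items":{"type":"number"},"minItems":1,"maxItems":5},"z":{"type":"array","items":{"type":"number"},"minItems":1,"maxItems":5},"drx":{"type":"array","items":{"type":"number"},"minItems":1,"maxItems":5},"dry":{"type":"array","items":{"type":"number"},"minItems":1,"maxItems":5},"drz":{"type":"array","items":{"type":"number"},"minItems":1,"maxItems":5}},"additionalProperties":false,"required":["x","y","z","drx","dry","drz"]},"finger_gap":{"type":"number"},"force":{"type":"number"},"only":{"type":"string"},"quiet":{"type":"boolean"},"lines":{"type":"string"}},"required":["moves"],"additionalProperties":false}. moves is an object with one list for each field, all of the same length, 1 to 5, a row being the entries at one place: x, y, z (the shift in m), drx, dry, drz (a rotation vector in rad); each row is the pose to reach, as a shift and turn from the pose commanded when the call began, along the tool's axes at that moment; what a row does not reach only later rows make up. A row lasts 1/10 s, in which the tool goes at most 50 mm and 0.15 rad, less where a joint would pass 70% of its speed; a pose out of reach is approached as far as the arm can. finger_gap is the finger opening in mm, set as the call begins (left out keeps the last). The fingers move at their own pace and stop on an object; force is the grip in N (left out, the last holds). Time passes only in rows, so rows that do not move let the fingers close. The tool returns the time, the measured TCP pose, the force, the opening and the grip force at its end. only (a regular expression) keeps the lines of the reply that match it, lines (a string "A,B") keeps lines A to B, and quiet returns only ok. Input that does not fit is refused with a message, and nothing moves.
- manip.read_state(): the state, without advancing time (a new reading comes with each control period).
- manip.camera(name): name is "scene" or "top" or "wrist"; returns (picture, depth): 400x640x3 uint8, red, green, blue; 400x640 float32, mm along the optical axis (not along the pixel's ray), 0 where there is no reading.
- manip.camera_info(name): a dict with "K" (3x3 intrinsics, pixels), "rvec" (rotation vector, rad) and "tvec" (3), from world to camera coordinates, as OpenCV has them; the wrist camera has in their place "mount" (4x4, takes a point from camera to tool coordinates, whose origin is the TCP and whose axes are the flange's). Camera axes: x right, y down, z forward; pixel columns grow to the right and rows downward; lengths in mm; the calibration is good to about 2 mm. A picture is of the moment at which its call begins: read the wrist's pose just before it. camera_info takes no time and is no camera call.
- manip.sign_off(): hands the job in; it is judged then, once.
The state is a dict: "clock": time; "joints": joint angles; "qd": joint speeds; "effort": joint torques, N m; "eef_pos": TCP position; "eef_rot": TCP orientation; "wrist_force": force on the tool from outside, world axes, zero at the start; "moment": the same for the moment, N m; "finger_gap": finger opening in mm; "finger_force": force on a finger pad.
Only numpy, scipy, OpenCV 4.12 (cv2) and the standard library are available. Lean on these libraries where they do the work, as an engineer would, in place of code of your own. Each camera call takes 0.05 s, during which the arm holds its last target. There are 200 camera calls.

## Working session

There is one attempt and no reset: what is moved stays moved. The work goes in short steps, Python scripts to look and compute and a tool call to move; the robot and the scene stay as the last step left them, time stands still between calls to the robot, and variables do not carry over. Pictures are saved under pics/ and viewed, at most 10 in all, crops included, and the job is handed in when it is done.

```bash
ls; mkdir -p pics; cat > h.py <<'E'
import numpy as np, cv2
from cell import manip
def cam(n):
    p,d=manip.camera(n); i=manip.camera_info(n)
    return p,d,np.array(i["K"]),cv2.Rodrigues(np.array(i["rvec"],float))[0],np.array(i["tvec"],float)
def ray(u,v,K,R,t,z):
    c=-R.T@t.ravel(); d=R.T@np.linalg.inv(K)@[u,v,1]
    return c+d*(z-c[2])/d[2]
def blobs(p,lo,hi,amin=40):
    h=cv2.cvtColor(p,cv2.COLOR_RGB2HSV); m=cv2.inRange(h,np.array(lo),np.array(hi))
    n,l,s,c=cv2.connectedComponentsWithStats(m)
    return [(s[i],c[i]) for i in range(1,n) if s[i][4]>amin]
E
python3 - <<'E'
from h import *
p,d,K,R,t=cam("top"); cv2.imwrite("pics/top.png",p[:,:,::-1])
q=cam("scene")[0]; cv2.imwrite("pics/scene.png",q[:,:,::-1])
for nm,lo,hi,z in [("red",(0,120,60),(8,255,255),45),("red2",(172,120,60),(180,255,255),45),("yel",(20,120,80),(35,255,255),45),("blue",(95,100,50),(125,255,255),119)]:
    for s,c in blobs(p,lo,hi): print(nm,s,c.round(1),ray(*c,K,R,t,z).round(1))
print(manip.grip_depth,manip.read_state()["eef_rot"],(-R.T@t.ravel()).round())
E
```

```text
cell.py
pics
red [459 201  25  23 440] [471.2 212.2] [ 547.  -318.5   45. ]
red [140 230  25  23 442] [152.3 241.2] [476.3 282.2  45. ]
yel [127  67  61  48 686] [158.7  93.7] [762.  288.6  45. ]
yel [  4 123  30  29 302] [ 15.8 136.3] [670.  558.5  45. ]
yel [268 131  23  23 411] [279.  141.9] [672.9  50.6  45. ]
yel [  1 176  25  29 275] [ 12.6 190. ] [565.8 554.3  45. ]
yel [  0 233  10  22  56] [  3.3 243.9] [463.6 561.4  45. ]
blue [331 217  50  51 874] [356.  241.8] [486.5 -93.  119. ]
-18.8 [-3.14055917e+00 -8.77472008e-05  2.86979155e+00] [496. -20. 791.]
```

View pics/top.png

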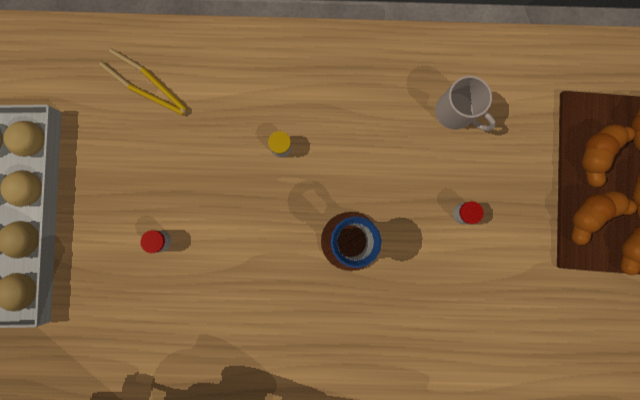

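View pics/scene.png

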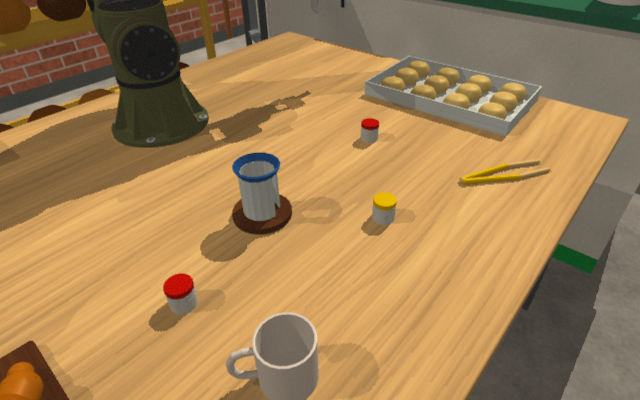

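The top view shows red lids at (152,241) and (471,212), the tube's blue lip at (356,242) and the honey lid at (279,142). The scene view agrees: red lids at (370,125) and (180,285), tube at (257,165).

```bash
cat >> h.py <<'E'
def go(*targets):
    from scipy.spatial.transform import Rotation as Ro
    s=manip.read_state(); r=Ro.from_euler("xyz",s["eef_rot"]).as_matrix(); p=np.array(s["eef_pos"])
    print("t",s["clock"],"tcp",p.round(1))
    for T in targets: print(T,"->",(r.T@(np.array(T)-p)).round(1))
E
python3 - <<'E'
from h import *
p,d,K,R,t=cam("scene")
for nm,lo,hi,z in [("red",(0,120,60),(8,255,255),45),("yel",(20,120,80),(35,255,255),45),("blue",(95,100,50),(125,255,255),119)]:
    for s,c in blobs(p,lo,hi,60): print(nm,s,c.round(1),ray(*c,K,R,t,z-(5 if nm!="blue" else 5)).round(1))
p,d,K,R,t=cam("top"); print(ray(356,242.2,K,R,t,119).round(1))
for u,v in((152,241),(471,212)): print(d[v,u], (R@ray(u,v,K,R,t,45)+t.ravel())[2])
go((476,282,140),(476,282,20))
E
```

```text
red [230   8  13  10  63] [236.   12.6] [-555.9  748.8   40. ]
red [167  12  23  13 116] [178.4  17.6] [-691.8  547.9   40. ]
red [210  14  14   9  69] [216.8  17.7] [-559.7  646.8   40. ]
red [182  20  20  12 116] [191.5  25. ] [-558.3  517.2   40. ]
red [176  32  18  11  86] [185.2  37. ] [-450.1  409.3   40. ]
red [ 76  35  27  14 169] [88.8 41.4] [-691.1  157.8   40. ]
red [ 40  41  36  17 228] [57.1 49.7] [-693.3   43.8   40. ]
red [97 45 11 10 62] [102.1  50. ] [-561.7  141.7   40. ]
red [ 64  48  32  17 222] [79.9 56.3] [-561.5   62.4   40. ]
red [  0  51  40  18 288] [19.6 59.8] [-691.7  -80.4   40. ]
red [ 84  57  28  14 150] [98.  63.2] [-449.7   69.    40. ]
red [ 26  59  37  17 253] [43.8 66.7] [-560.1  -56.6   40. ]
red [ 50  65  34  16 198] [65.9 72.9] [-449.6  -35.6   40. ]
red [  0  69  26  16 208] [11.4 75.9] [-560.1 -153.2   40. ]
red [ 12  75  38  18 243] [29.6 83.8] [-449.4 -142.9   40. ]
red [ 0 87 12 11 69] [ 4.4 91.7] [-447.3 -212.3   40. ]
red [362 118  17  12 171] [369.8 123.5] [478.2 285.2  40. ]
red [163 274  31  25 604] [178.1 285.9] [ 549.9 -318.7   40. ]
[... 156 characters left out ...]
 41.4] [-926.1  -23.6   40. ]
yel [204  35  11  22  70] [209.8  43.8] [-313.5  417.1   40. ]
yel [382  61  48  29 656] [407.7  75. ] [390.5 605.7  40. ]
yel [411  68  48  31 712] [437.1  82.6] [486.7 609.   40. ]
yel [444  75  47  33 781] [469.3  91.1] [584.  611.9  40. ]
yel [479  83  47  36 859] [504.1  99.8] [680.3 616.8  40. ]
yel [460 163  62  22 624] [489.1 175.4] [793.2 255.5  40. ]
yel [373 192  24  19 361] [384.5 200.9] [675.8  52.5  40. ]
blue [233 153  47  29 607] [255.9 165.3] [486.4 -89.1 114. ]
[485.8 -93.  119. ]
740.4835 741.4223689558173
748.8949 747.4955695721965
t 0.2 tcp [147.6 529.7 205.1]
(476, 282, 140) -> [-382.8 -150.4   65.2]
(476, 282, 20) -> [-382.8 -150.3  185.2]
```

Careful with the scale: shifts go in m. That gives: -225 mm is -0.225, -180 mm is -0.18.

Emit:
jog_arm:
  moves: {"x": [-0.045, -0.09, -0.135, -0.18, -0.225], "y": [-0.018, -0.036, -0.054, -0.072, -0.09], "z": [0, 0, 0, 0, 0], "drx": [0, 0, 0, 0, 0], "dry": [0, 0, 0, 0, 0], "drz": [0, 0, 0, 0, 0]}
  finger_gap: 94

```text
clock: 0.7
eef_pos: [341.4, 381.3, 205.5]
eef_rot: [3.142, 0.0, 2.87]
wrist_force: [-0.6, 0.3, -0.3]
finger_gap: 94.3
finger_force: 0.0
```

Emit:
jog_arm:
  moves: {"x": [-0.04, -0.08, -0.12, -0.158, -0.158], "y": [-0.015, -0.03, -0.045, -0.06, -0.06], "z": [0.02, 0.04, 0.06, 0.065, 0.065], "drx": [0, 0, 0, 0, 0], "dry": [0, 0, 0, 0, 0], "drz": [0, 0, 0, 0, 0]}

```text
clock: 1.2
eef_pos: [478.7, 279.5, 139.0]
eef_rot: [-3.14, -0.001, 2.866]
wrist_force: [0.1, -0.0, 0.3]
finger_gap: 94.2
finger_force: 0.0
```

Emit:
jog_arm:
  moves: {"x": [0, 0, 0], "y": [0, 0, 0], "z": [0, 0, 0], "drx": [0, 0, 0], "dry": [0, 0, 0], "drz": [0, 0, 0]}

```text
clock: 1.5
eef_pos: [475.7, 283.4, 140.9]
eef_rot: [3.141, 0.0, 2.871]
wrist_force: [-0.5, -0.4, 0.3]
finger_gap: 94.2
finger_force: 0.0
```

```bash
python3 - <<'E'
from h import *
go((477,283,140),(477,283,20))
s=manip.read_state()
p,d=manip.camera("wrist"); i=manip.camera_info("wrist"); cv2.imwrite("pics/w1.png",p[:,:,::-1])
from scipy.spatial.transform import Rotation as Ro
M=np.array(i["mount"]); r=Ro.from_euler("xyz",s["eef_rot"]).as_matrix()
Rc=(r@M[:3,:3]).T; t=-Rc@(r@M[:3,3]+s["eef_pos"])
for a,c in blobs(p,(0,120,60),(8,255,255),100): print(a,c.round(),ray(a[0]+a[2]/2,a[1]+a[3]/2,np.array(i["K"]),Rc,t,45).round(1))
E
```

```text
t 1.5 tcp [475.7 283.4 140.9]
(477, 283, 140) -> [-1.4 -0.   0.9]
(477, 283, 20) -> [-1.400e+00 -1.000e-01  1.209e+02]
[ 301  177   43   43 1457] [322. 199.] [475.  285.9  45. ]
```

Emit:
jog_arm:
  moves: {"x": [0, 0, 0, 0, 0], "y": [0, 0.001, 0.001, 0.001, 0.001], "z": [0.04, 0.08, 0.105, 0.12, 0.12], "drx": [0, 0, 0, 0, 0], "dry": [0, 0, 0, 0, 0], "drz": [0, 0, 0, 0, 0]}

```text
clock: 2.05
eef_pos: [475.7, 283.5, 19.2]
eef_rot: [-3.14, -0.002, 2.87]
wrist_force: [-0.6, 0.1, 0.7]
finger_gap: 94.0
finger_force: 0.0
```

Emit:
jog_arm:
  moves: {"x": [0, 0, 0, 0, 0], "y": [0, 0, 0, 0, 0], "z": [0, 0, 0, 0, 0], "drx": [0, 0, 0, 0, 0], "dry": [0, 0, 0, 0, 0], "drz": [0, 0, 0, 0, 0]}
  finger_gap: 30
  force: 15

```text
clock: 2.55
eef_pos: [476.8, 283.5, 20.9]
eef_rot: [3.141, 0.001, 2.87]
wrist_force: [-0.1, -0.2, -0.2]
finger_gap: 57.4
finger_force: 0.0
```

Emit:
jog_arm:
  moves: {"x": [0, 0, 0, 0, 0], "y": [0, 0, 0, 0, 0], "z": [0, 0, 0, 0, 0], "drx": [0, 0, 0, 0, 0], "dry": [0, 0, 0, 0, 0], "drz": [0, 0, 0, 0, 0]}

```text
clock: 3.05
eef_pos: [476.6, 283.5, 20.5]
eef_rot: [3.142, 0.0, 2.87]
wrist_force: [-0.5, -0.3, 2.3]
finger_gap: 43.8
finger_force: 15.0
```

In the tool's units: -20 mm is -0.02, -155 mm is -0.155.

Emit:
jog_arm:
  moves: {"x": [0, 0, 0, 0, 0], "y": [0, 0, 0, 0, 0], "z": [-0.02, -0.06, -0.1, -0.14, -0.155], "drx": [0, 0, 0, 0, 0], "dry": [0, 0, 0, 0, 0], "drz": [0, 0, 0, 0, 0]}
  force: 20

```text
clock: 3.55
eef_pos: [477.5, 283.9, 179.4]
eef_rot: [3.138, 0.004, 2.87]
wrist_force: [-0.2, 0.6, -0.7]
finger_gap: 43.6
finger_force: 20.0
```

Emit:
jog_arm:
  moves: {"x": [-0.007, -0.017, -0.029, -0.041, -0.053], "y": [-0.02, -0.055, -0.094, -0.133, -0.172], "z": [0, 0, 0, 0, 0], "drx": [0, 0, 0, 0, 0], "dry": [0, 0, 0, 0, 0], "drz": [0, 0, 0, 0, 0]}

```text
clock: 4.05
eef_pos: [481.1, 102.0, 175.3]
eef_rot: [-3.141, -0.0, 2.87]
wrist_force: [0.2, 0.1, -1.3]
finger_gap: 43.7
finger_force: 20.0
```

Emit:
jog_arm:
  moves: {"x": [-0.012, -0.024, -0.036, -0.048, -0.055], "y": [-0.039, -0.078, -0.117, -0.156, -0.18], "z": [0, 0, 0, 0, 0], "drx": [0, 0, 0, 0, 0], "dry": [0, 0, 0, 0, 0], "drz": [0, 0, 0, 0, 0]}

```text
clock: 4.55
eef_pos: [485.8, -87.0, 175.3]
eef_rot: [-3.141, -0.0, 2.868]
wrist_force: [0.3, -0.3, -1.5]
finger_gap: 43.5
finger_force: 20.0
```

Emit:
jog_arm:
  moves: {"x": [0, 0, 0], "y": [0, 0, 0], "z": [0, 0, 0], "drx": [0, 0, 0], "dry": [0, 0, 0], "drz": [0, 0, 0]}

```text
clock: 4.85
eef_pos: [486.1, -83.7, 175.4]
eef_rot: [3.141, -0.0, 2.871]
wrist_force: [0.2, -0.2, -0.7]
finger_gap: 43.5
finger_force: 20.0
```

```bash
python3 - <<'E'
from h import *
go((486,-92,127))
p=cam("scene")[0]; cv2.imwrite("pics/s2.png",cv2.resize(p[40:300,130:430],None,fx=2,fy=2)[:,:,::-1])
E
```

```text
t 4.85 tcp [486.1 -83.7 175.4]
(486, -92, 127) -> [-2.1 -8.  48.4]
```

View pics/s2.png

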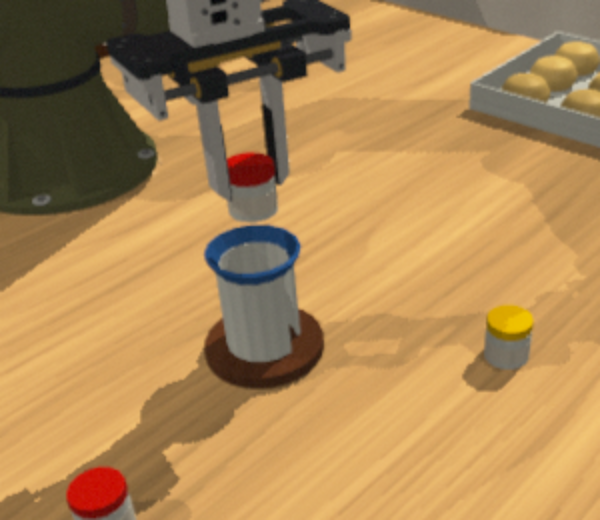

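The tin is held level, lid at (250,168) in the crop, above the blue lip centred at (252,252). I'll centre it and lower it just inside the lip.

Emit:
jog_arm:
  moves: {"x": [-0.002, -0.002, -0.002, -0.002, -0.002], "y": [-0.008, -0.008, -0.008, -0.008, -0.008], "z": [0, 0, 0.02, 0.04, 0.05], "drx": [0, 0, 0, 0, 0], "dry": [0, 0, 0, 0, 0], "drz": [0, 0, 0, 0, 0]}

```text
clock: 5.4
eef_pos: [485.4, -92.6, 124.1]
eef_rot: [-3.142, -0.002, 2.87]
wrist_force: [0.1, -0.2, -0.0]
finger_gap: 43.7
finger_force: 20.0
```

Emit:
jog_arm:
  moves: {"x": [0, 0, 0, 0], "y": [0, 0, 0, 0], "z": [0, 0, 0, 0], "drx": [0, 0, 0, 0], "dry": [0, 0, 0, 0], "drz": [0, 0, 0, 0]}

```text
clock: 5.8
eef_pos: [486.3, -93.0, 126.2]
eef_rot: [3.142, 0.001, 2.87]
wrist_force: [0.7, 0.3, -1.3]
finger_gap: 43.7
finger_force: 20.0
```

Emit:
jog_arm:
  moves: {"x": [0, 0, 0, 0, 0], "y": [0, 0, 0, 0, 0], "z": [0, 0, 0, 0, 0], "drx": [0, 0, 0, 0, 0], "dry": [0, 0, 0, 0, 0], "drz": [0, 0, 0, 0, 0]}
  finger_gap: 62

```text
clock: 6.3
eef_pos: [485.9, -92.9, 125.5]
eef_rot: [-3.142, 0.0, 2.87]
wrist_force: [-0.7, 0.5, 0.6]
finger_gap: 62.0
finger_force: 0.0
```

Emit:
jog_arm:
  moves: {"x": [0, 0, 0, 0, 0], "y": [0, 0, 0, 0, 0], "z": [-0.02, -0.05, -0.06, -0.06, -0.06], "drx": [0, 0, 0, 0, 0], "dry": [0, 0, 0, 0, 0], "drz": [0, 0, 0, 0, 0]}

```text
clock: 6.8
eef_pos: [485.6, -92.8, 184.4]
eef_rot: [-3.142, -0.001, 2.87]
wrist_force: [-0.3, -0.2, 0.2]
finger_gap: 62.0
finger_force: 0.0
```

```bash
python3 - <<'E'
from h import *
go((548,-318,180),(548,-318,140),(548,-318,20))
p=cam("scene")[0]; cv2.imwrite("pics/s3.png",cv2.resize(p[100:300,130:430],None,fx=2,fy=2)[:,:,::-1])
E
```

```text
t 6.8 tcp [485.6 -92.8 184.4]
(548, -318, 180) -> [-120.6 -200.2    4.3]
(548, -318, 140) -> [-120.6 -200.2   44.3]
(548, -318, 20) -> [-120.8 -200.2  164.3]
```

View pics/s3.png

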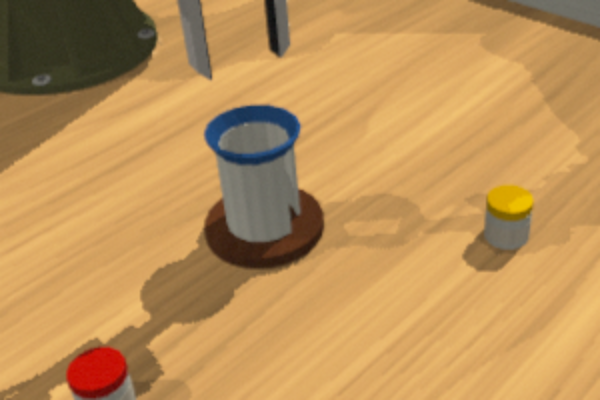

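The tin has left the gripper (fingers empty at (200,70) and (278,45)) and is in the tube, hidden by its wall. Next I go above the second tin, then check both with the top and wrist cameras.

Emit:
jog_arm:
  moves: {"x": [-0.02, -0.045, -0.07, -0.095, -0.12], "y": [-0.033, -0.075, -0.116, -0.158, -0.2], "z": [0, 0, 0, 0, 0.004], "drx": [0, 0, 0, 0, 0], "dry": [0, 0, 0, 0, 0], "drz": [0, 0, 0, 0, 0]}
  finger_gap: 94

```text
clock: 7.35
eef_pos: [547.8, -319.6, 180.3]
eef_rot: [3.141, -0.001, 2.87]
wrist_force: [1.1, 0.2, 1.0]
finger_gap: 93.7
finger_force: 0.0
```

Emit:
jog_arm:
  moves: {"x": [0, 0, 0, 0, 0], "y": [0, 0, 0, 0, 0], "z": [0.02, 0.04, 0.04, 0.04, 0.04], "drx": [0, 0, 0, 0, 0], "dry": [0, 0, 0, 0, 0], "drz": [0, 0, 0, 0, 0]}

```text
clock: 7.85
eef_pos: [548.2, -317.7, 142.4]
eef_rot: [-3.141, 0.001, 2.87]
wrist_force: [-0.5, -0.1, 0.5]
finger_gap: 94.0
finger_force: 0.0
```

```bash
python3 - <<'E'
from h import *
s=manip.read_state()
p,d=manip.camera("wrist"); i=manip.camera_info("wrist")
from scipy.spatial.transform import Rotation as Ro
M=np.array(i["mount"]); r=Ro.from_euler("xyz",s["eef_rot"]).as_matrix()
Rc=(r@M[:3,:3]).T; t=-Rc@(r@M[:3,3]+s["eef_pos"])
for a,c in blobs(p,(0,120,60),(8,255,255),100): print(a,c.round(),ray(a[0]+a[2]/2,a[1]+a[3]/2,np.array(i["K"]),Rc,t,45).round(1))
go((547.5,-317.5,20))
p,d,K,R,t=cam("top"); cv2.imwrite("pics/t2.png",cv2.resize(p[190:290,300:500],None,fx=4,fy=4)[:,:,::-1])
for a,c in blobs(p,(0,120,40),(8,255,255),20): print(a,c.round(1),ray(*c,K,R,t,60).round(1))
E
```

```text
[573  44  10  36 241] [577.  61.] [488.1 -63.9  45. ]
[ 297  177   44   43 1456] [319. 198.] [ 547.1 -318.7   45. ]
t 7.9 tcp [ 548.2 -317.7  142.6]
(547.5, -317.5, 20) -> [9.000e-01 1.000e-01 1.226e+02]
[459 205  25  19 269] [469.6 215.7] [ 539.6 -309.5   60. ]
[342 230  24  25 465] [353.5 242.1] [485.  -94.9  60. ]
```

View pics/t2.png

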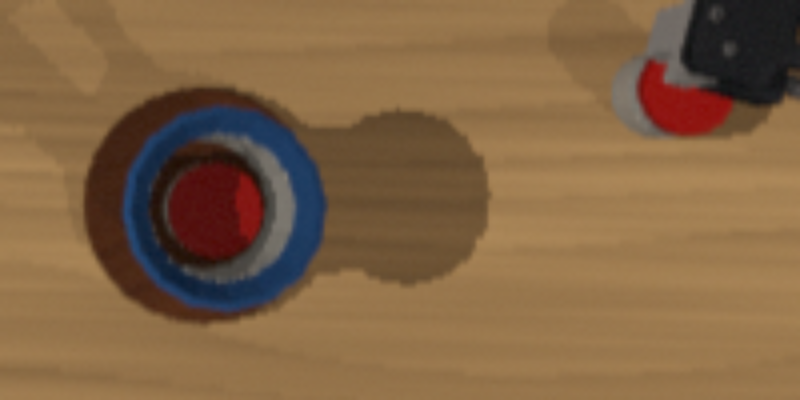

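The first tin stands lid up on the tube floor (crop (215,210), axis error about 2 mm at z = 60). Now the second tin.

Emit:
jog_arm:
  moves: {"x": [0, 0.001, 0.001, 0.001, 0.001], "y": [0, 0, 0, 0, 0], "z": [0.04, 0.08, 0.107, 0.122, 0.122], "drx": [0, 0, 0, 0, 0], "dry": [0, 0, 0, 0, 0], "drz": [0, 0, 0, 0, 0]}

```text
clock: 8.45
eef_pos: [546.4, -317.1, 18.3]
eef_rot: [3.141, -0.002, 2.87]
wrist_force: [-1.1, 0.4, -0.2]
finger_gap: 94.2
finger_force: 0.0
```

Emit:
jog_arm:
  moves: {"x": [0, 0, 0, 0, 0], "y": [0, 0, 0, 0, 0], "z": [0, 0, 0, 0, 0], "drx": [0, 0, 0, 0, 0], "dry": [0, 0, 0, 0, 0], "drz": [0, 0, 0, 0, 0]}
  finger_gap: 30
  force: 20

```text
clock: 8.95
eef_pos: [547.0, -317.6, 19.9]
eef_rot: [-3.141, 0.001, 2.87]
wrist_force: [-0.0, 0.3, 0.4]
finger_gap: 57.5
finger_force: 0.0
```

Emit:
jog_arm:
  moves: {"x": [0, 0, 0, 0, 0], "y": [0, 0, 0, 0, 0], "z": [0, 0, 0, 0, 0], "drx": [0, 0, 0, 0, 0], "dry": [0, 0, 0, 0, 0], "drz": [0, 0, 0, 0, 0]}

```text
clock: 9.45
eef_pos: [546.9, -317.5, 19.5]
eef_rot: [-3.142, 0.0, 2.87]
wrist_force: [-0.9, -0.3, 1.6]
finger_gap: 43.7
finger_force: 20.0
```

Emit:
jog_arm:
  moves: {"x": [0, 0, 0, 0, 0], "y": [0, 0, 0, 0, 0], "z": [-0.02, -0.06, -0.1, -0.14, -0.155], "drx": [0, 0, 0, 0, 0], "dry": [0, 0, 0, 0, 0], "drz": [0, 0, 0, 0, 0]}

```text
clock: 9.95
eef_pos: [547.8, -318.1, 178.6]
eef_rot: [-3.14, 0.005, 2.87]
wrist_force: [-0.2, -0.8, -0.1]
finger_gap: 43.6
finger_force: 20.0
```

```bash
python3 -c "
from h import *
go((486,-93,175))"
```

```text
t 9.95 tcp [ 547.8 -318.1  178.6]
(486, -93, 175) -> [119.9 200.2   2.6]
```

In the tool's units: 200 mm is 0.2, 158 mm is 0.158.

Emit:
jog_arm:
  moves: {"x": [0.02, 0.045, 0.07, 0.095, 0.119], "y": [0.033, 0.075, 0.116, 0.158, 0.2], "z": [0, 0, 0, 0, 0], "drx": [0, 0, 0, 0, 0], "dry": [0, 0, 0, 0, 0], "drz": [0, 0, 0, 0, 0]}

```text
clock: 10.45
eef_pos: [484.6, -91.1, 173.4]
eef_rot: [3.142, -0.001, 2.869]
wrist_force: [1.1, 0.7, -1.3]
finger_gap: 43.6
finger_force: 20.0
```

Emit:
jog_arm:
  moves: {"x": [0, 0, 0], "y": [0, 0, 0], "z": [0, 0, 0], "drx": [0, 0, 0], "dry": [0, 0, 0], "drz": [0, 0, 0]}

```text
clock: 10.75
eef_pos: [486.0, -93.6, 173.9]
eef_rot: [-3.141, -0.001, 2.869]
wrist_force: [-0.7, -0.7, -0.2]
finger_gap: 43.7
finger_force: 20.0
```

```bash
python3 -c "
from h import *
go((486,-93,125))"
```

```text
t 10.75 tcp [486.  -93.6 173.9]
(486, -93, 125) -> [ 0.1  0.6 48.9]
```

In the tool's units: 49 mm is 0.049, 40 mm is 0.04.

Emit:
jog_arm:
  moves: {"x": [0, 0, 0, 0, 0], "y": [0, 0, 0, 0, 0], "z": [0.01, 0.025, 0.04, 0.049, 0.049], "drx": [0, 0, 0, 0, 0], "dry": [0, 0, 0, 0, 0], "drz": [0, 0, 0, 0, 0]}

```text
clock: 11.25
eef_pos: [485.3, -93.3, 123.8]
eef_rot: [-3.142, -0.003, 2.869]
wrist_force: [-0.0, 0.1, 0.3]
finger_gap: 43.4
finger_force: 20.0
```

Emit:
jog_arm:
  moves: {"x": [0, 0, 0], "y": [0, 0, 0], "z": [0, 0, 0], "drx": [0, 0, 0], "dry": [0, 0, 0], "drz": [0, 0, 0]}

```text
clock: 11.55
eef_pos: [486.2, -93.0, 126.0]
eef_rot: [-3.142, 0.001, 2.87]
wrist_force: [0.6, 0.6, -0.8]
finger_gap: 44.0
finger_force: 20.0
```

Emit:
jog_arm:
  moves: {"x": [0, 0, 0, 0, 0], "y": [0, 0, 0, 0, 0], "z": [0, 0, 0, 0, 0], "drx": [0, 0, 0, 0, 0], "dry": [0, 0, 0, 0, 0], "drz": [0, 0, 0, 0, 0]}
  finger_gap: 62

```text
clock: 12.05
eef_pos: [485.9, -92.9, 125.5]
eef_rot: [3.142, 0.0, 2.87]
wrist_force: [-0.4, -0.8, -0.1]
finger_gap: 62.4
finger_force: 0.0
```

Emit:
jog_arm:
  moves: {"x": [0, 0, 0, 0], "y": [0, 0, 0, 0], "z": [-0.02, -0.05, -0.08, -0.08], "drx": [0, 0, 0, 0], "dry": [0, 0, 0, 0], "drz": [0, 0, 0, 0]}

```text
clock: 12.45
eef_pos: [487.2, -93.2, 209.1]
eef_rot: [3.142, 0.006, 2.87]
wrist_force: [0.4, -0.1, 0.0]
finger_gap: 61.9
finger_force: 0.0
```

Emit:
jog_arm:
  moves: {"x": [0.02, 0.035, 0.05, 0.06, 0.06], "y": [0.04, 0.08, 0.12, 0.16, 0.2], "z": [0, 0, 0, 0, 0], "drx": [0, 0, 0, 0, 0], "dry": [0, 0, 0, 0, 0], "drz": [0, 0, 0, 0, 0]}

```text
clock: 12.95
eef_pos: [481.0, 117.7, 205.1]
eef_rot: [-3.142, -0.0, 2.87]
wrist_force: [1.2, 0.3, -0.1]
finger_gap: 62.4
finger_force: 0.0
```

Emit:
jog_arm:
  moves: {"x": [0, 0, 0, 0], "y": [0, 0, 0, 0], "z": [0, 0, 0, 0], "drx": [0, 0, 0, 0], "dry": [0, 0, 0, 0], "drz": [0, 0, 0, 0]}

```text
clock: 13.35
eef_pos: [481.8, 114.9, 205.3]
eef_rot: [-3.141, -0.0, 2.868]
wrist_force: [0.1, -0.6, -0.3]
finger_gap: 62.0
finger_force: 0.0
```

```bash
python3 - <<'E'
from h import *
p,d,K,R,t=cam("top"); cv2.imwrite("pics/t3.png",cv2.resize(p[190:290,260:460],None,fx=4,fy=4)[:,:,::-1])
for a,c in blobs(p,(0,120,40),(8,255,255),20): print(a,c.round(1),ray(*c,K,R,t,105).round(1),d[int(c[1]),int(c[0])],[round(float((R@ray(*c,K,R,t,z)+t.ravel())[2])) for z in(60,105)])
for a,c in blobs(p,(20,120,80),(35,255,255)): print(c.round(1))
E
```

```text
[343 227  26  30 548] [355.4 241.4] [486.9 -93.5 105. ] 682.50226 [727, 682]
[158.8  93.9]
[ 17.9 136.9]
[279.  141.8]
[ 11.4 186.8]
[  9.3 239.2]
[  7.7 283.1]
[  6.6 302.8]
```

View pics/t3.png

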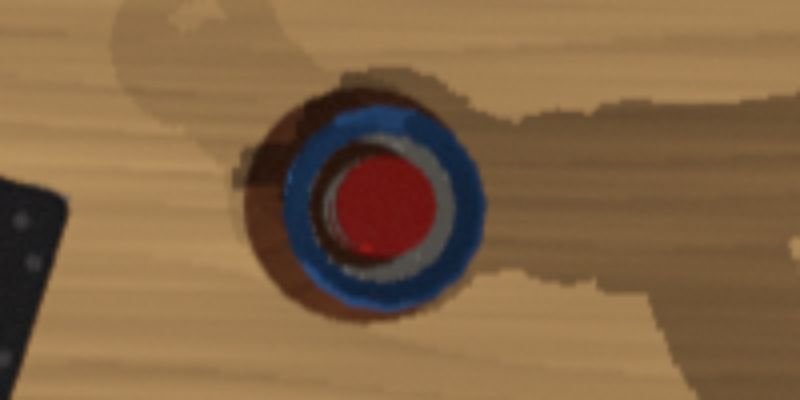

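The upper tin's lid, at crop (385,208), is round and level. Its depth of 682 mm puts the lid at z = 105, and it is within about 1 mm of the tube axis. The honey lid hasn't moved from (279,142). Handing in.

```bash
python3 -c "
from cell import manip
print(manip.sign_off())"
```

```text
the job is handed in; nothing more can be done
None
```

Job handed in at about 13.5 s: by the last top-camera check, both jam tins stand stacked lids-up in the tube, the honey tin hasn't moved and the arm is clear; the sign-off itself gave no verdict.

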